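# Slide the display shelf home into its notches

## Task

The shelf of the counter display stand has been pulled forward over the sweets trough for restocking. With your fingertips push its front edge, sliding it back along the two side rails with its goods still standing on it, until both of its cross bars drop into the rear locating notches and it sits fully home and level. Only push: do not lift the shelf, do not touch the goods on it, leave the other things on the counter where they are, and finish clear of everything.

Things in the scene. Friction and masses are not known exactly. Their poses are not given: they have to be found in the camera images.
- stand: White steel counter display stand, fixed, sizes in mm, 360 deep x 334 wide. Origin on the counter below its middle; x runs from its front (robot side) to its back, along the rails; y to its left. Side rails: 14 wide, centred at y = +-157, x = -175 to +185, tops 120 high, guide flanges outside them 12 higher. Below the rails: trough and stock, under 85 high. Wire back fence at x = 181, to z = 158.
- stand_home (a point): Point in the stand where the shelf's origin lies when the shelf is home: x = 55 mm, y = 0, 121 mm above the counter; axes as the stand's. Each rail has four notches, 16 wide and 9 deep, centred at x = -145, -25, +15, +135 in the stand. Home uses those at -25 and +135; the other two are the forward position, not wanted now.
- shelf: Loose sliding shelf, 0.4 to 0.7 kg plus 0.4 kg of goods: board 190 deep (x) x 280 wide (y) x 16 thick, axes as the stand's, origin at the centre of its underside. Two cross bars under it, 10 thick, 320 long, at x = +-80, centres 5 below the underside, ride on the rails, 4 play at each end. Sliding, the origin is 130 above the counter; home, 121. Starts 40 to 100 in front of home, level.
- shelf_front (a point): The place to push, along the shelf's +x: middle of the front face of the white ticket rail on the shelf's front edge (276 wide, from 14 below to 22 above the underside), 99 in front of the shelf's origin, 4 above the underside. Sliding takes about 1 to 4 N; once dropped it is blocked and the force climbs. Pushed fast it may ride over the notches. The front 95 of the board are free of goods.
- tea_carton: Upright carton 58 x 62 x 92 high, loose on the rear half of the shelf; origin at the centre of its underside. Which of the three goods stands left, middle or right varies.
- jar: Glass jar, 60 in diameter, 85 high, loose on the rear half of the shelf; origin at the centre of its underside.
- can: Can, 58 in diameter, 100 high, loose on the rear half of the shelf; origin at the centre of its underside.
- biscuit_carton: Bystander: carton 105 x 60 x 75 high on the counter well to the right of the stand; origin at the centre of its underside.
- water_bottle: Bystander: water bottle, 64 in diameter, 190 high, on the counter well to the left of the stand; origin at the centre of its underside.
- tape_roll: Bystander: roll of tape lying flat, 90 in diameter, 24 high, on the counter beyond the stand's left front corner; origin at the centre of its underside.
- stapler: Bystander: stapler 125 x 34 x 34 high, on the counter beyond the stand's right front corner; origin at the centre of its underside.
- pen_cup: Bystander: open plastic cup, 76 in diameter, 95 high, on the far left of the counter; origin at the centre of its underside.
Things that resemble listed ones, but are neither listed nor needed, are in the scene too. Leave any blue look-alike of the tea_carton alone.

How it is judged:
By the outcome, as a careful person would: the job done as asked, in the order asked, and still so for the second after the job is handed in, with the robot touching nothing.
It also fails if it takes over 35 s, if anything falls off the work surface, if the arm or the gripper's body presses on something with over 40 N, if the wrist force passes 120 N, or if a joint passes its speed limit or range.

## Robot

A 7-joint arm with a two-finger parallel gripper is mounted at the origin on the work surface. World frame = base frame: x ahead of the robot, y to its left, z up, the work surface at z = 0. Lengths are in mm, angles in rad, forces in N, time in s.
With the tool pointing down it reaches from about 400 to 875 mm from the base axis. Payload 4.4 kg.
Tool frame: the origin (TCP) lies midway between the tips of the shut fingers; the grasp point (between the pads) lies 19 mm behind it; x points along the fingers, z is the direction in which the jaws open and shut, and the axes are right-handed (so a half turn about x gives the same grasp; the last joint's range is limited). The gripper opens to 85 mm and grips with 20 to 120 N. Pads are 22 mm wide; open, the fingers measure 114 mm over their backs; the gripper's body (76 mm by 85 mm) begins 54 mm behind the grasp point. The pads swing forward as they close: fully open they stand 13 mm farther back than shut.
Start: joints at [1.245, 0.628, 0.038, 1.517, -0.027, 0.996, -0.02], TCP at [167.004, -628.194, 231.313] pointing down, gripper open.
Joint ranges: [-3.06, 3.06], [-0.37, 2.12], [-1.25, 1.32], [0.18, 2.47], [-1.1, 4.24], [0.23, 1.98], [-2.94, 2.94]. Speed limits (rad/s): [2.57, 2.57, 3.14, 3.14, 3.14, 3.14, 3.14].

## Interface

Orientations are given as [roll, pitch, yaw] about the fixed x, y, z axes, in that order (R = Rz(yaw) Ry(pitch) Rx(roll)).
In Python, from cell import ctrl gives the robot as it stands. The module is installed in compiled form; this text tells all that it offers.
- The arm moves only by the tool servo_tool, never from a script. Its argument "rows" is a list of rows, each an object of numbers: "dx", "dy", "dz": the shift along the tool's x, y, z in units of 750 mm (1.0 is 750 mm); "wx", "wy", "wz": the turn, a rotation vector about the tool's x, y, z in units of 6 degrees (1.0 is 6 degrees); "fingers": the closure, from 0 (fully open) to 1 (shut). In form: [{"dx": .., "dy": .., "dz": .., "wx": .., "wy": .., "wz": .., "fingers": ..}, ...]. A call has 1 to 5 rows; each row shifts and turns the commanded pose from where the row before left it, along the tool's axes as they then stand; what a row does not reach is not made up. A row lasts 1/8 s, in which the tool goes at most 62.5 mm and 10.7 degrees, less where a joint would pass 70% of its speed; a pose out of reach is approached as far as the arm can. A call with a number of a shift or a turn outside -1 to 1 is refused whole. A call with a gripper value outside its range is refused whole. The fingers move at their own pace and stop on an object; the grip force is fixed at half the most. Time passes only in rows, so rows that do not move let the fingers close. It gives the time, the measured TCP pose, the force and the opening at its end, in the units of the state.
- ctrl.read_state(): the state, without advancing time (a new reading comes with each control period).
- ctrl.get_image(name): name is "scene" or "top" or "wrist"; returns the picture (480x640x3 uint8, red, green, blue); there is no depth.
- ctrl.camera_info(name): a dict with "fovy" (degrees; the focal length in pixels is half the picture's height over the tangent of half this angle, whatever the lens; pixels are square), "cx", "cy" (the principal point, pixels), "k1" (the pictures are not rectified: a ray, as slopes to the right and down, at radius r is drawn at 1 + k1 r^2 times it, then the intrinsics apply), "R" (3x3) and "t" (3): a world point X has camera coordinates R X + t. Camera axes: x right, y down, z forward; pixel columns grow to the right and rows downward; lengths in mm; the calibration is good to about 2 mm. A picture is of the moment at which its call begins: read the wrist's pose just before it. camera_info takes no time and is no camera call; for the wrist camera it gives the pose at the moment of the call.
- ctrl.finish_job(): hands the job in, once; it reports no verdict.
Trained networks look in the newest picture that a camera, given by its name, has taken for a name from the list of things; names that differ only in an ending like _2 or _b are one class to them, and where a whole thing is asked for, a point or a joint stands for the part that bears it (a point fixed in the world has none). Each returns a list of dicts, best first, with "conf" (0 to 1); they miss things now and then, are a little off and sometimes report something else, mostly with a low value. They report only what shows in the picture. A call takes as long as a camera call. They do not tell look-alikes from the thing itself.
- ctrl.search_frame(label, camera): "extent" ([centre column, centre row, width, height] in pixels, round what is visible of it).
- ctrl.silhouettes(label, camera): "region" (480x640 bool, what is visible of it) and "extent" ([centre column, centre row, width, height] in pixels, round what is visible of it).
- ctrl.mark_of(label, camera): "point" ([column, row] in pixels: a listed point, or the origin of a listed thing).
The state is a dict: "clock": time; "qpos": joint angles; "qd": joint speeds; "tau": joint torques, N m; "eef_pos": TCP position; "tool_rot": TCP orientation; "force": force on the tool from outside, world axes, zero at the start; "torque": the same for the moment, N m; "width": finger opening in mm.
Only numpy, scipy, OpenCV 4.12 (cv2) and the standard library are available. Lean on these libraries where they do the work, as an engineer would, in place of code of your own. Each camera call takes 0.05 s, during which the arm holds its last target.

## Working session

There is one attempt and no reset: what is moved stays moved. The work goes in short steps, Python scripts to look and compute and a tool call to move; the robot and the scene stay as the last step left them, time stands still between calls to the robot, and variables do not carry over. Pictures are saved under pics/ and viewed, and the job is handed in when it is done.

Besides the shell and the picture viewer there is one more tool, called after "Call:" as name(argument=value, ...) on one line, values as JSON. servo_tool: Moves the arm, as the interface text tells. Its arguments: {"type":"object","properties":{"rows":{"type":"array"}},"required":["rows"]}

```bash
mkdir -p pics; python3 - <<'E'
from cell import ctrl
import cv2
s=ctrl.read_state(); print(s)
for n in ["scene","top"]:
    im=ctrl.get_image(n); cv2.imwrite(f"pics/{n}0.png",im[:,:,::-1])
    i=ctrl.camera_info(n); print(n,i)
    for l in ["stand","stand_home","shelf","shelf_front"]:
        print(l,[(r['conf'],r['point']) for r in ctrl.mark_of(l,n)[:3]])
E
```

```text
{'clock': 0.0, 'qpos': array([ 1.24519225,  0.62937152,  0.03844559,  1.51835725, -0.02701289,
        0.99630409, -0.01999169]), 'qd': array([-0.00118183,  0.00147185, -0.00066534, -0.00142923, -0.00025885,
        0.00024649,  0.00023092]), 'tau': array([ 5.05812768e-04, -5.63410807e+01,  1.22610256e+00, -1.93440092e+01,
        1.09493229e-02,  1.05932675e-02,  2.77607262e-05]), 'eef_pos': array([ 166.8485705 , -627.57517743,  230.37614036]), 'tool_rot': array([-3.13229468,  1.56887418,  1.83989698]), 'force': array([-0.7814601 , -0.29286764,  0.13408763]), 'torque': array([-0.0265331 ,  0.02006365,  0.02426326]), 'width': 85.49028987768725}
scene {'fovy': 51.222128399074556, 'cx': 324.2832236528247, 'cy': 242.96890372245736, 'k1': -0.028246032115664135, 'R': array([[ 0.09068032,  0.99562784, -0.02241165],
       [ 0.52653094, -0.06703315, -0.84750913],
       [-0.84530601,  0.06505198, -0.53030745]]), 't': array([ -24.62023695, -218.50051616, 2088.85327162])}
stand [(0.81, [383.4, 292.0])]
stand_home [(0.81, [398.6, 267.9]), (0.57, [214.1, 244.0])]
shelf [(0.64, [385.2, 251.4])]
shelf_front [(0.67, [364.1, 233.3])]
top {'fovy': 53.50816708116345, 'cx': 320.7805147703182, 'cy': 236.66048988795993, 'k1': -0.07095441015519109, 'R': array([[ 0.00270854, -0.99960089, -0.02811985],
       [-0.9868988 ,  0.00186425, -0.16132971],
       [ 0.16131775,  0.02818842, -0.98649987]]), 't': array([  11.37568881,  584.05088717, 1266.60285431])}
stand []
stand_home [(0.9, [263.8, 162.0]), (0.64, [155.3, 291.8])]
shelf [(0.64, [273.7, 190.2])]
shelf_front [(0.58, [289.4, 220.5])]
```

View pics/scene0.png

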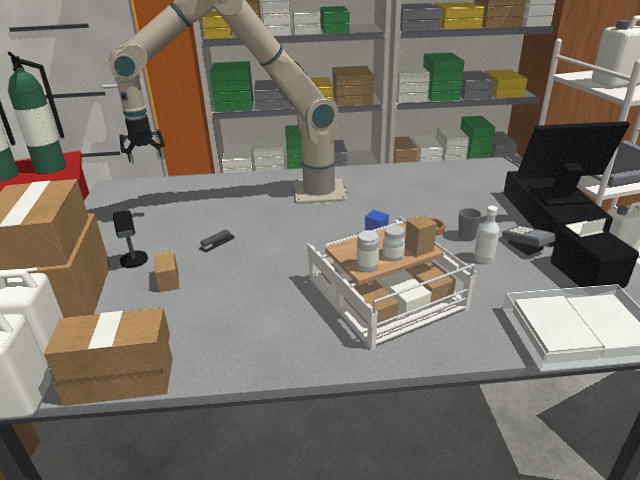

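View pics/top0.png

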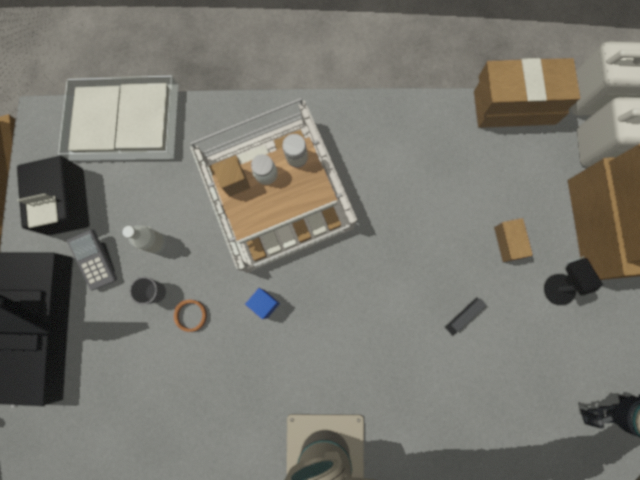

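```bash
cat > h.py <<'E'
import numpy as np, cv2
from cell import ctrl
def cam(n):
    i=ctrl.camera_info(n); f=240/np.tan(np.radians(i['fovy']/2)); return i,f
def proj(X,n,c=None):
    i,f=c or cam(n); P=np.atleast_2d(X)@np.array(i['R']).T+i['t']; s=P[:,:2]/P[:,2:]
    r2=(s**2).sum(1,keepdims=True); s=s*(1+i['k1']*r2); return s*f+[i['cx'],i['cy']]
def back(p,n,z,c=None):
    i,f=c or cam(n); d=(np.array(p,float)-[i['cx'],i['cy']])/f; s=d.copy()
    for _ in range(20): s=d/(1+i['k1']*(s@s))
    R=np.array(i['R']); v=R.T@np.array([s[0],s[1],1]); C=-R.T@np.array(i['t']); return C+v*(z-C[2])/v[2]
E
python3 - <<'E'
from h import *
for n,ps in {"top":[((263.8,162),121),((273.7,190.2),130),((289.4,220.5),134)],"scene":[((398.6,267.9),121),((385.2,251.4),130),((364.1,233.3),134)]}.items():
    for p,z in ps: print(n,p,back(p,n,z).round(1))
im=cv2.imread("pics/top0.png")[90:290,170:370]
cv2.imwrite("pics/topc.png",cv2.resize(im,None,fx=3,fy=3,interpolation=cv2.INTER_CUBIC))
im=cv2.imread("pics/scene0.png")[195:355,295:485]
cv2.imwrite("pics/scenec.png",cv2.resize(im,None,fx=3.7,fy=3.7,interpolation=cv2.INTER_CUBIC))
E
```

```text
top (263.8, 162) [775.8 163.4 121. ]
top (273.7, 190.2) [695.  133.9 130. ]
top (289.4, 220.5) [612.6  90.8 134. ]
scene (398.6, 267.9) [762.5 165.5 121. ]
scene (385.2, 251.4) [688.6 141.9 130. ]
scene (364.1, 233.3) [586.9  96.4 134. ]
```

View pics/topc.png

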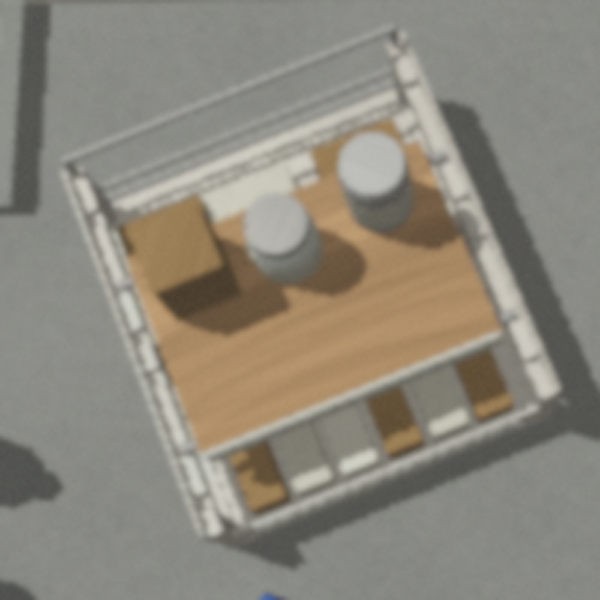

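View pics/scenec.png

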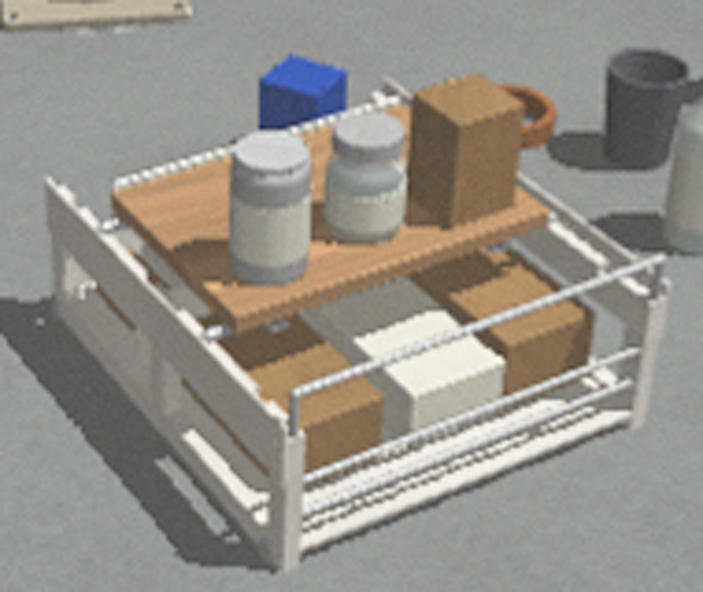

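```bash
cat >> h.py <<'E'
def T(p,th):
    c,s=np.cos(th[2]),np.sin(th[2]); p=np.atleast_2d(p).astype(float); q=p.copy()
    q[:,0]=th[0]+c*p[:,0]-s*p[:,1]; q[:,1]=th[1]+s*p[:,0]+c*p[:,1]; return q
def lines(th,d):
    L=[]
    for s in(1,-1):
        L+= [([-175,s*165,132],[185,s*165,132]),([-175,s*150,120],[185,s*150,120]),([181,s*160,132],[181,s*160,158])]
    L+=[([181,-160,158],[181,160,158]),([-175,-165,132],[-175,165,132])]
    b=55-d
    S=[([b-99,-138,152],[b-99,138,152]),([b-99,-138,116],[b-99,138,116]),([b+95,-140,146],[b+95,140,146]),([b-95,-140,146],[b+95,-140,146]),([b-95,140,146],[b+95,140,146]),
     ([b-80,-160,125],[b-80,160,125]),([b+80,-160,125],[b+80,160,125])]
    return [(T(a,th)[0],T(c,th)[0],(0,0,255)) for a,c in L]+[(T(a,th)[0],T(c,th)[0],(0,255,0)) for a,c in S]
def overlay(f,n,out,th,d,box,k,c=None):
    x0,y0,x1,y1=box; im=cv2.resize(cv2.imread(f)[y0:y1,x0:x1],None,fx=k,fy=k,interpolation=cv2.INTER_CUBIC)
    for a,b,col in lines(th,d):
        p=(proj([a,b],n,c)-[x0,y0]+.5)*k
        cv2.line(im,*[tuple(int(v) for v in q) for q in p.round()],col,1,cv2.LINE_AA)
    cv2.imwrite(out,im)
E
python3 - <<'E'
from h import *
from scipy.optimize import least_squares
FR=[-175,-165,132];FL=[-175,165,132];BR=[181,-162,158];BL=[181,162,158]
obs=[("top",BR,(302.3,101.7)),("top",BL,(192.7,145)),("top",FR,(356.7,221.7)),("top",FL,(238.3,267.3)),
("scene",FR,(308,243.6)),("scene",BR,(374.2,300.4)),("scene",BL,(474.2,264.7)),("scene",FL,(399.9,218))]
r=lambda th:np.concatenate([(proj(T(m,th),n)[0]-o) for n,m,o in obs])
q=least_squares(r,[720,140,.35],x_scale=[1,1,.01]);th=q.x;print(th,q.fun.reshape(-1,2).round(1))
sh=[("top",138,(239,243.3)),("top",-138,(336.7,201.7))]
d=least_squares(lambda d:np.concatenate([(proj(T([55-d[0]-99,y,152],th),n)[0]-o) for n,y,o in sh]),[70]);print(d.x,d.fun)
np.save("fit.npy",list(th)+[d.x[0]])
overlay("pics/top0.png","top","pics/ov_t1.png",th,d.x[0],(170,90,370,290),3)
overlay("pics/scene0.png","scene","pics/ov_s1.png",th,d.x[0],(295,195,485,355),3.7)
E
```

```text
[7.11230039e+02 1.38507553e+02 3.90959468e-01] [[ 0.4 -3.3]
 [-3.1 -1.4]
 [-1.2 -1.1]
 [-1.2  1.6]
 [-1.3 -1.5]
 [-2.7 -0.2]
 [-0.  -1.7]
 [-1.6 -2.6]]
[72.55944719] [-1.71396249 -0.25695786  0.58278495  0.68302104]
```

View pics/ov_t1.png

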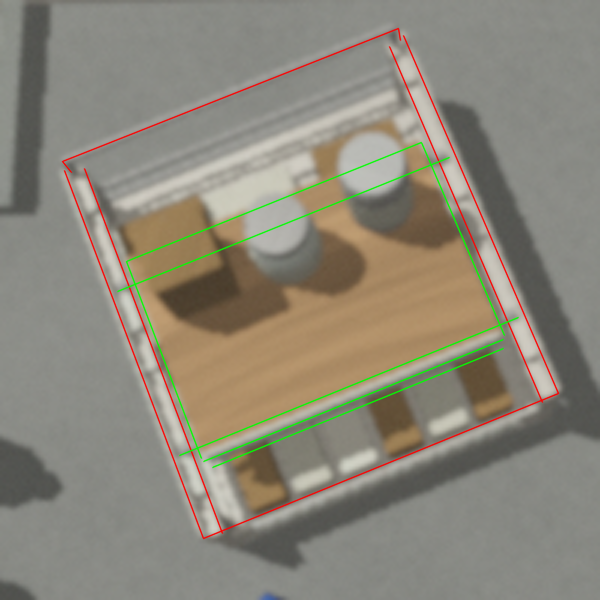

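View pics/ov_s1.png

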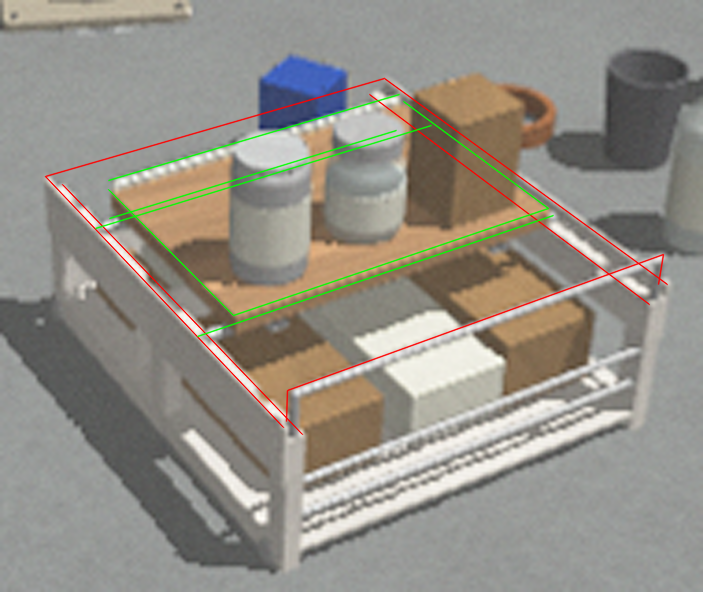

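```bash
cat >> h.py <<'E'
from scipy.spatial.transform import Rotation as Rn
def RS(s=None):
    s=s or ctrl.read_state(); return s,Rn.from_euler('xyz',s['tool_rot'])
def to_tool(dw,R): return R.inv().apply(dw)/750
E
python3 - <<'E'
from h import *
s,R=RS(); print(R.as_matrix().round(3))
*th,d=np.load("fit.npy")
for sx in (-150,-135,-116.5,-44): print(sx,T([sx,0,0],th).round(1))
# desired: tool x down, z along +-stand y
for sg in (1,-1):
    z=sg*np.array([-np.sin(th[2]),np.cos(th[2]),0]); x=np.array([0,0,-1.]); y=np.cross(z,x)
    Rt=Rn.from_matrix(np.c_[x,y,z]); print(sg,np.degrees((R.inv()*Rt).as_rotvec()).round(1),"y:",y.round(2))
for n,p,z in [("blue",(262,298),60),("mic",(583,275),100),("stapler",(465,316),34),("box",(514,240),75),("bottle",(135,230),190)]: print(n,back(p,"top",z).round(0))
E
```

```text
[[ 0.     0.966  0.257]
 [ 0.     0.257 -0.966]
 [-1.     0.    -0.   ]]
-150 [[572.5  81.3   0. ]]
-135 [[586.4  87.1   0. ]]
-116.5 [[603.5  94.1   0. ]]
-44 [[670.6 121.7   0. ]]
1 [172.5  -0.    0. ] y: [-0.92 -0.38 -0.  ]
-1 [-7.5 -0.  -0. ] y: [0.92 0.38 0.  ]
blue [415. 169.  60.]
mic [ 472. -681.  100.]
stapler [ 367. -380.   34.]
box [ 569. -511.   75.]
bottle [579. 476. 190.]
```

Call:
servo_tool(rows=[{"wx": -1, "dy": 0.02, "dz": -0.015, "fingers": 0}, {"wx": -0.25, "dy": 0.04, "dz": -0.03, "fingers": 0}, {"dy": 0.053, "dz": -0.042, "fingers": 0}, {"dy": 0.053, "dz": -0.042, "fingers": 0}, {"dy": 0.053, "dz": -0.042, "fingers": 0}])

```text
schema error: expected keys dx, dy, dz, wx, wy, wz, fingers
```

Call:
servo_tool(rows=[{"dy": 0.053, "dz": -0.042, "fingers": 0}, {"dy": 0.053, "dz": -0.042, "fingers": 0}, {"dy": 0.053, "dz": -0.042, "fingers": 0}, {"dy": 0.053, "dz": -0.042, "fingers": 0}, {"dy": 0.053, "dz": -0.042, "fingers": 0}])

```text
schema error: expected keys dx, dy, dz, wx, wy, wz, fingers
```

```bash
python3 - <<'E'
from h import *
s,R=RS(); print(s['clock'],s['eef_pos'],R.as_matrix().round(3),s['qpos'].round(2),s['force'])
*th,d=np.load("fit.npy"); print((750*to_tool(T([-150,0,220],th)[0]-s['eef_pos'],R)).round(1))
E
```

```text
0.5 [ 166.99056582 -628.16653902  231.27139894] [[ 0.     0.966  0.257]
 [ 0.     0.257 -0.966]
 [-1.     0.    -0.   ]] [ 1.25  0.63  0.04  1.52 -0.03  1.   -0.02] [-0.53417215 -0.1920165  -0.46276736]
[  11.3  574.2 -581.5]
```

Call:
servo_tool(rows=[{"dx": 0, "dy": 0.02, "dz": -0.015, "wx": -1, "wy": 0, "wz": 0, "fingers": 0}, {"dx": 0, "dy": 0.04, "dz": -0.03, "wx": -0.25, "wy": 0, "wz": 0, "fingers": 0}, {"dx": 0, "dy": 0.053, "dz": -0.042, "wx": 0, "wy": 0, "wz": 0, "fingers": 0}, {"dx": 0, "dy": 0.053, "dz": -0.042, "wx": 0, "wy": 0, "wz": 0, "fingers": 0}, {"dx": 0, "dy": 0.053, "dz": -0.042, "wx": 0, "wy": 0, "wz": 0, "fingers": 0}])

```text
clock: 1.12
eef_pos: [273.7, -447.6, 231.5]
tool_rot: [0.554, 1.57, -0.626]
force: [-0.1, 0.8, 0.4]
width: 85.5
```

Call:
servo_tool(rows=[{"dx": 0, "dy": 0.053, "dz": -0.042, "wx": 0, "wy": 0, "wz": 0, "fingers": 0}, {"dx": 0, "dy": 0.053, "dz": -0.042, "wx": 0, "wy": 0, "wz": 0, "fingers": 0}, {"dx": 0, "dy": 0.053, "dz": -0.042, "wx": 0, "wy": 0, "wz": 0, "fingers": 0}, {"dx": 0, "dy": 0.053, "dz": -0.042, "wx": 0, "wy": 0, "wz": 0, "fingers": 0}, {"dx": 0, "dy": 0.053, "dz": -0.042, "wx": 0, "wy": 0, "wz": 0, "fingers": 0}])

```text
clock: 1.75
eef_pos: [397.6, -226.3, 231.7]
tool_rot: [0.712, 1.57, -0.468]
force: [0.8, -0.2, 0.5]
width: 85.4
```

```bash
cat > st.py <<'E'
from h import *
s,R=RS(); print(s['clock'],s['eef_pos'].round(1),R.as_matrix().round(3).tolist(),s['qpos'].round(2),s['force'].round(2),s['width'])
*th,d=np.load("fit.npy"); print((750*to_tool(T([-150,0,220],th)[0]-s['eef_pos'],R)).round(1))
E
python3 st.py
```

```text
1.75 [ 397.6 -226.3  231.7] [[0.001, 0.925, 0.381], [-0.001, 0.381, -0.925], [-1.0, 0.001, 0.001]] [ 0.49  0.36 -0.04  2.03  0.02  0.75 -0.75] [ 0.79 -0.16  0.52] 85.36493934820278
[  11.7  278.9 -217.9]
```

Call:
servo_tool(rows=[{"dx": 0, "dy": 0.053, "dz": -0.042, "wx": 0, "wy": 0, "wz": 0, "fingers": 0}, {"dx": 0, "dy": 0.053, "dz": -0.042, "wx": 0, "wy": 0, "wz": 0, "fingers": 0}, {"dx": 0, "dy": 0.053, "dz": -0.042, "wx": 0, "wy": 0, "wz": 0, "fingers": 0}, {"dx": 0, "dy": 0.02, "dz": -0.03, "wx": 0, "wy": 0, "wz": 0, "fingers": 0}, {"dx": 0, "dy": 0, "dz": 0, "wx": 0, "wy": 0, "wz": 0, "fingers": 0}])

```text
clock: 2.38
eef_pos: [476.9, -65.9, 231.5]
tool_rot: [2.125, 1.57, 0.949]
force: [-1.0, 0.0, 0.0]
width: 85.2
```

```bash
python3 st.py; python3 - <<'E'
from h import *
for n in("wrist","top"):
  cv2.imwrite(f"pics/{n}1.png",ctrl.get_image(n)[:,:,::-1])
*th,d=np.load("fit.npy")
overlay("pics/wrist1.png","wrist","pics/ov_w1.png",th,d,(0,0,640,480),1.25)
print([(r['conf'],r['point']) for r in ctrl.mark_of("shelf_front","wrist")])
print([(r['conf'],r['point']) for r in ctrl.mark_of("shelf_front","top")])
print(proj(T([55-d-99,0,134],th),"wrist"),proj(T([55-d-99,0,134],th),"top"))
E
```

```text
2.375 [476.9 -65.9 231.5] [[0.001, 0.923, 0.385], [0.001, 0.385, -0.923], [-1.0, 0.001, -0.001]] [ 0.14  0.39 -0.08  1.97  0.04  0.78 -1.14] [-0.97  0.    0.04] 85.22064293970229
[ 11.6 145.  -99. ]
[]
[(0.59, [287.0, 223.8]), (0.48, [461.5, 317.7])]
[[135.55554324 -49.7493234 ]] [[288.08514765 223.95724478]]
```

View pics/ov_w1.png

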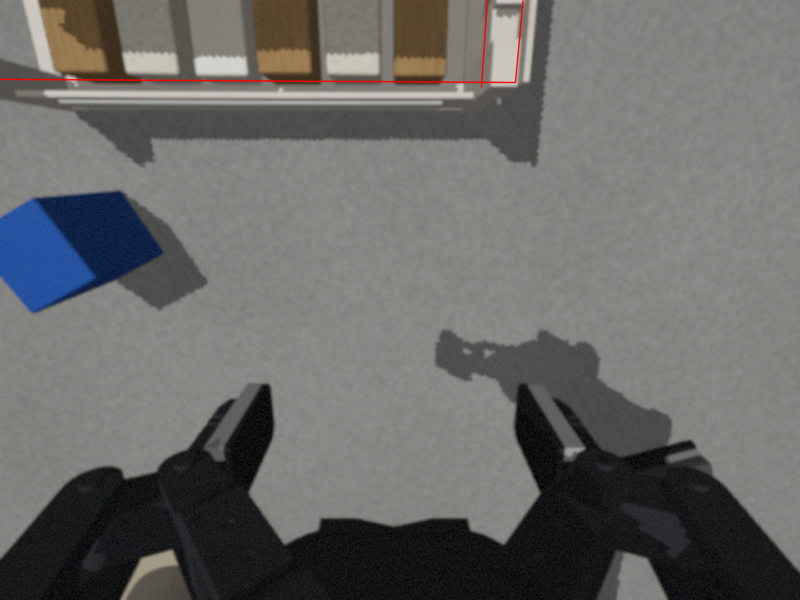

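Call:
servo_tool(rows=[{"dx": 0, "dy": 0.05, "dz": -0.045, "wx": 0, "wy": 0, "wz": 0, "fingers": 0}, {"dx": 0, "dy": 0.05, "dz": -0.045, "wx": 0, "wy": 0, "wz": 0, "fingers": 0}, {"dx": 0, "dy": 0.05, "dz": -0.04, "wx": 0, "wy": 0, "wz": 0, "fingers": 0}, {"dx": 0, "dy": 0, "dz": 0, "wx": 0, "wy": 0, "wz": 0, "fingers": 0}])

```text
clock: 3.08
eef_pos: [544.6, 67.8, 231.3]
tool_rot: [2.129, 1.568, 0.953]
force: [0.0, -0.9, 0.2]
width: 85.4
```

```bash
python3 st.py; python3 - <<'E'
from h import *
for n in("wrist",):
  cv2.imwrite(f"pics/{n}2.png",ctrl.get_image(n)[:,:,::-1])
*th,d=np.load("fit.npy")
overlay("pics/wrist2.png","wrist","pics/ov_w2.png",th,d,(0,0,640,480),1.25)
print([(r['conf'],r['point']) for r in ctrl.mark_of("shelf_front","wrist")])
print(proj(T([55-d-99,0,134],th),"wrist"))
E
```

```text
3.075 [544.6  67.8 231.3] [[0.002, 0.923, 0.385], [0.002, 0.385, -0.923], [-1.0, 0.002, -0.001]] [-0.11  0.48 -0.09  1.8   0.05  0.86 -1.4 ] [ 0.01 -0.93  0.24] 85.3976619991711
[11.3 31.  -1.8]
[(0.64, [316.9, 152.6])]
[[306.12499743 152.17343824]]
```

View pics/ov_w2.png

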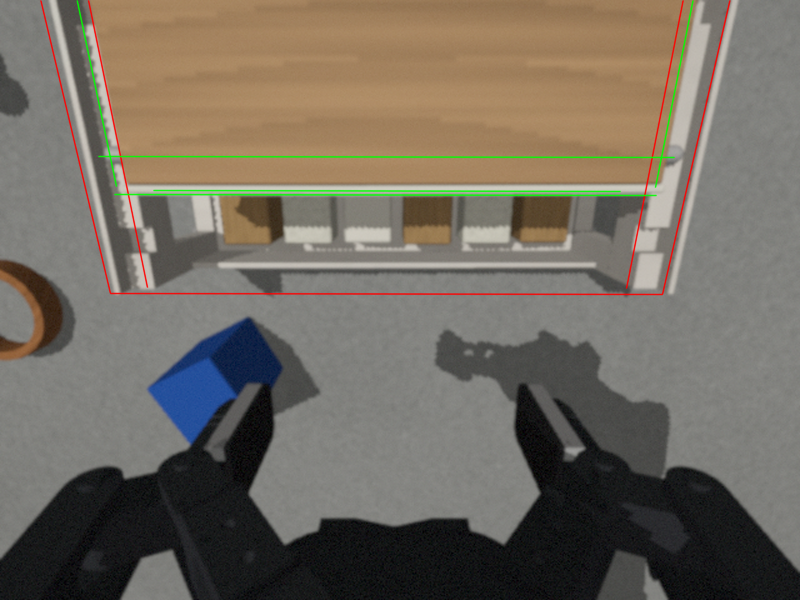

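Call:
servo_tool(rows=[{"dx": 0.03, "dy": 0.03, "dz": 0, "wx": 0, "wy": 0, "wz": 0, "fingers": 0}, {"dx": 0.05, "dy": 0.01, "dz": 0, "wx": 0, "wy": 0, "wz": 0, "fingers": 0}, {"dx": 0.05, "dy": 0, "dz": 0, "wx": 0, "wy": 0, "wz": 0, "fingers": 0}, {"dx": 0.03, "dy": 0, "dz": 0, "wx": 0, "wy": 0, "wz": 0, "fingers": 0}, {"dx": 0, "dy": 0, "dz": 0, "wx": 0, "wy": 0, "wz": 0, "fingers": 0}])

```text
clock: 3.8
eef_pos: [569.2, 73.2, 109.9]
tool_rot: [-1.529, 1.566, -2.712]
force: [1.0, -0.4, -0.0]
width: 85.6
```

```bash
python3 st.py; python3 - <<'E'
from h import *
cv2.imwrite("pics/wrist3.png",ctrl.get_image("wrist")[:,:,::-1])
cv2.imwrite("pics/scene3.png",ctrl.get_image("scene")[:,:,::-1][120:360,280:520].repeat(2,0).repeat(2,1))
E
```

```text
3.8 [569.2  73.2 109.9] [[-0.004, 0.926, 0.378], [-0.002, 0.378, -0.926], [-1.0, -0.005, 0.0]] [-0.13  0.68 -0.07  1.84  0.08  0.63 -1.43] [ 1.03 -0.44 -0.01] 85.56795857197767
[-110.1    5.7   -6.2]
```

View pics/wrist3.png

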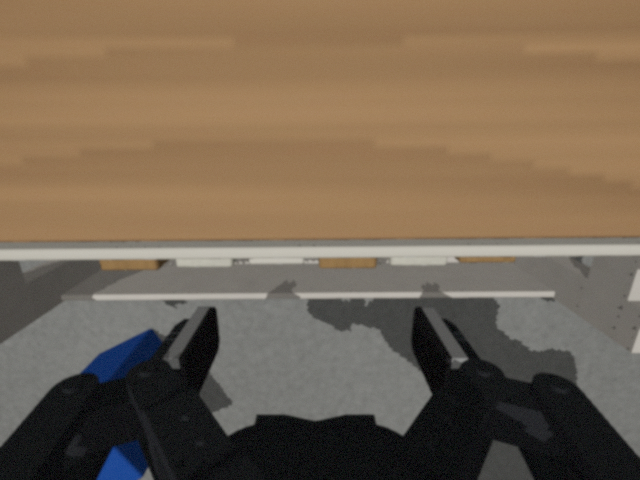

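View pics/scene3.png

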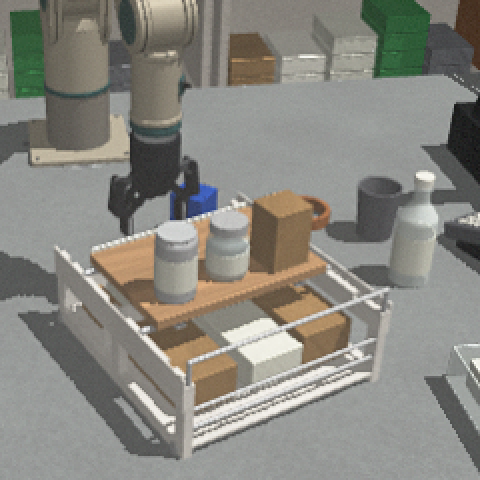

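Call:
servo_tool(rows=[{"dx": 0.01, "dy": 0.01, "dz": -0.004, "wx": -0.1, "wy": 0, "wz": 0, "fingers": 0}, {"dx": 0, "dy": 0.01, "dz": -0.004, "wx": 0, "wy": 0, "wz": 0, "fingers": 0}, {"dx": 0, "dy": 0.006, "dz": 0, "wx": 0, "wy": 0, "wz": 0, "fingers": 0}, {"dx": 0, "dy": 0, "dz": 0, "wx": 0, "wy": 0, "wz": 0, "fingers": 0}])

```text
clock: 4.4
eef_pos: [587.1, 89.6, 104.0]
tool_rot: [1.318, 1.57, 0.148]
force: [-0.5, -0.6, -0.0]
width: 85.7
```

```bash
python3 st.py; python3 - <<'E'
from h import *
cv2.imwrite("pics/wrist4.png",ctrl.get_image("wrist")[:,:,::-1])
E
```

```text
4.4 [587.1  89.6 104. ] [[0.001, 0.92, 0.391], [0.0, 0.391, -0.92], [-1.0, 0.001, 0.0]] [-0.15  0.71 -0.07  1.79  0.08  0.64 -1.44] [-0.55 -0.58 -0.03] 85.74372429956644
[-116.   -16.6    1.9]
```

View pics/wrist4.png

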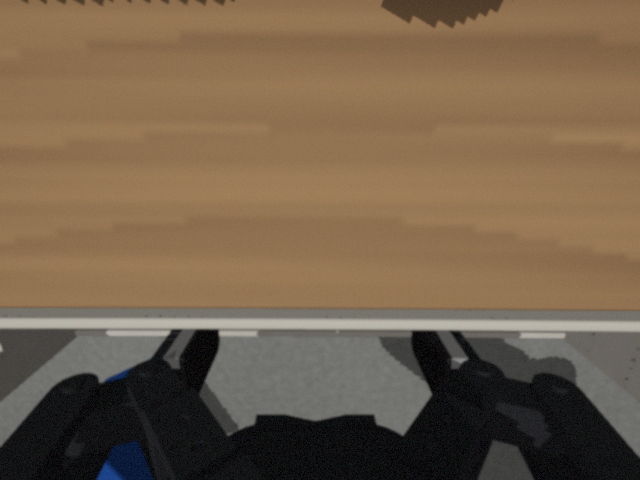

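Call:
servo_tool(rows=[{"dx": 0, "dy": 0.005, "dz": 0.002, "wx": 0.04, "wy": 0, "wz": 0, "fingers": 0}, {"dx": 0, "dy": 0.005, "dz": 0, "wx": 0, "wy": 0, "wz": 0, "fingers": 0}, {"dx": 0, "dy": 0.005, "dz": 0, "wx": 0, "wy": 0, "wz": 0, "fingers": 0}, {"dx": 0, "dy": 0.005, "dz": 0, "wx": 0, "wy": 0, "wz": 0, "fingers": 0}, {"dx": 0, "dy": 0.005, "dz": 0, "wx": 0, "wy": 0, "wz": 0, "fingers": 0}])

```text
clock: 5.08
eef_pos: [602.5, 94.0, 103.7]
tool_rot: [-1.595, 1.566, -2.77]
force: [-5.5, -1.9, 4.3]
width: 85.5
```

Call:
servo_tool(rows=[{"dx": 0, "dy": 0.005, "dz": 0, "wx": 0, "wy": 0, "wz": 0, "fingers": 0}, {"dx": 0, "dy": 0.005, "dz": 0, "wx": 0, "wy": 0, "wz": 0, "fingers": 0}, {"dx": 0, "dy": 0.005, "dz": 0, "wx": 0, "wy": 0, "wz": 0, "fingers": 0}])

```text
clock: 5.45
eef_pos: [612.9, 98.3, 103.7]
tool_rot: [-1.583, 1.566, -2.758]
force: [-5.5, -2.8, 4.8]
width: 85.6
```

```bash
python3 st.py; python3 - <<'E'
from h import *
cv2.imwrite("pics/wrist5.png",ctrl.get_image("wrist")[:,:,::-1])
cv2.imwrite("pics/scene5.png",ctrl.get_image("scene")[:,:,::-1][150:350,280:500].repeat(3,0).repeat(3,1))
E
```

```text
5.45 [612.9  98.3 103.7] [[-0.004, 0.922, 0.386], [-0.002, 0.386, -0.922], [-1.0, -0.005, -0.0]] [-0.16  0.74 -0.07  1.71  0.07  0.7  -1.44] [-5.53 -2.79  4.81] 85.55131503038595
[-1.161e+02 -4.440e+01  1.000e-01]
```

View pics/wrist5.png

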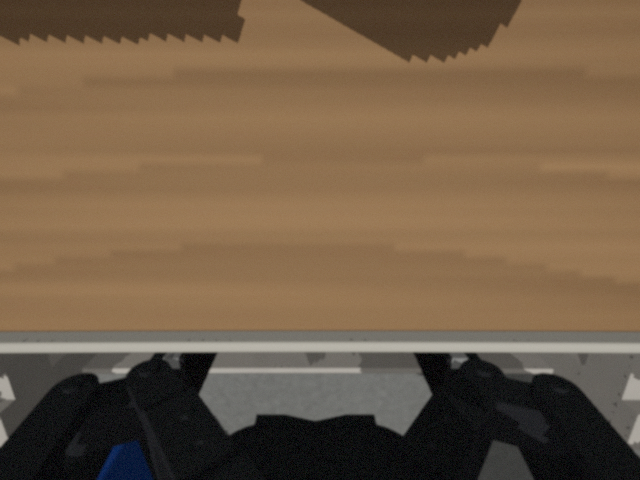

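View pics/scene5.png

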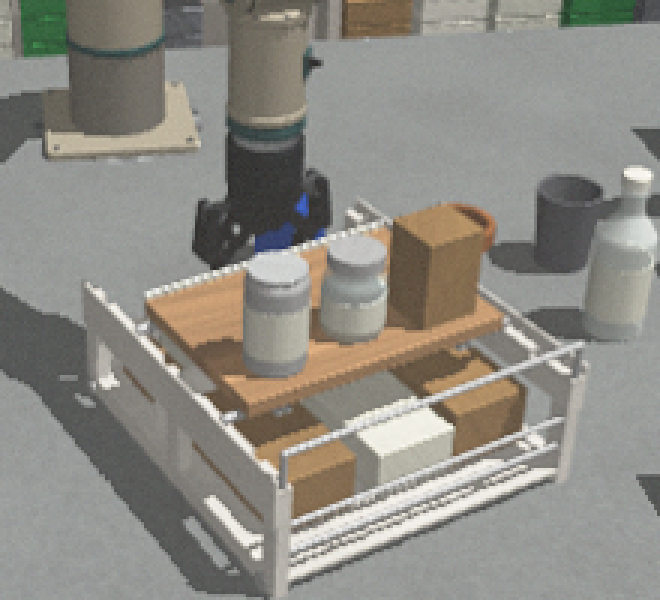

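Call:
servo_tool(rows=[{"dx": 0, "dy": 0.005, "dz": 0, "wx": 0, "wy": 0, "wz": 0, "fingers": 0}, {"dx": 0, "dy": 0.005, "dz": 0, "wx": 0, "wy": 0, "wz": 0, "fingers": 0}, {"dx": 0, "dy": 0.005, "dz": 0, "wx": 0, "wy": 0, "wz": 0, "fingers": 0}, {"dx": 0, "dy": 0.005, "dz": 0, "wx": 0, "wy": 0, "wz": 0, "fingers": 0}, {"dx": 0, "dy": 0.005, "dz": 0, "wx": 0, "wy": 0, "wz": 0, "fingers": 0}])

```text
clock: 6.18
eef_pos: [630.8, 105.9, 103.6]
tool_rot: [-1.597, 1.568, -2.772]
force: [-4.3, -2.2, 4.0]
width: 85.7
```

Call:
servo_tool(rows=[{"dx": 0, "dy": 0.005, "dz": 0, "wx": 0, "wy": 0, "wz": 0, "fingers": 0}, {"dx": 0, "dy": 0.005, "dz": 0, "wx": 0, "wy": 0, "wz": 0, "fingers": 0}, {"dx": 0, "dy": 0.005, "dz": 0, "wx": 0, "wy": 0, "wz": 0, "fingers": 0}])

```text
clock: 6.55
eef_pos: [641.2, 110.3, 103.7]
tool_rot: [-1.583, 1.568, -2.757]
force: [-4.8, -2.3, 3.4]
width: 85.1
```

```bash
python3 st.py; python3 - <<'E'
from h import *
cv2.imwrite("pics/wrist6.png",ctrl.get_image("wrist")[:,:,::-1])
cv2.imwrite("pics/scene6.png",ctrl.get_image("scene")[:,:,::-1][150:350,280:500].repeat(3,0).repeat(3,1))
E
```

```text
6.55 [641.2 110.3 103.7] [[-0.003, 0.922, 0.386], [-0.001, 0.386, -0.922], [-1.0, -0.003, -0.0]] [-0.17  0.78 -0.07  1.62  0.07  0.75 -1.45] [-4.76 -2.31  3.35] 85.05765994449477
[-1.161e+02 -7.490e+01  1.000e-01]
```

View pics/wrist6.png

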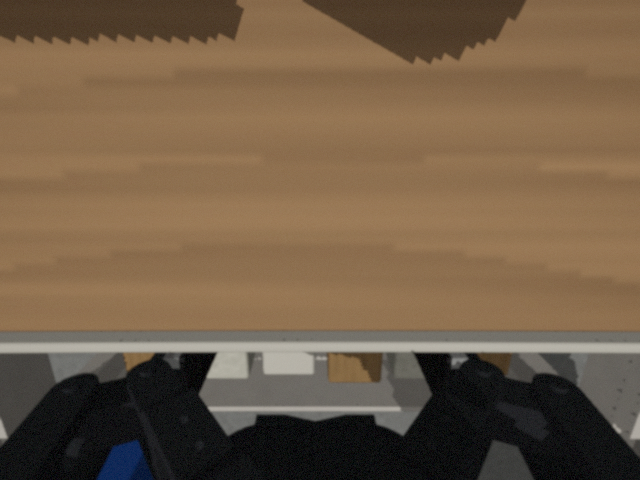

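View pics/scene6.png

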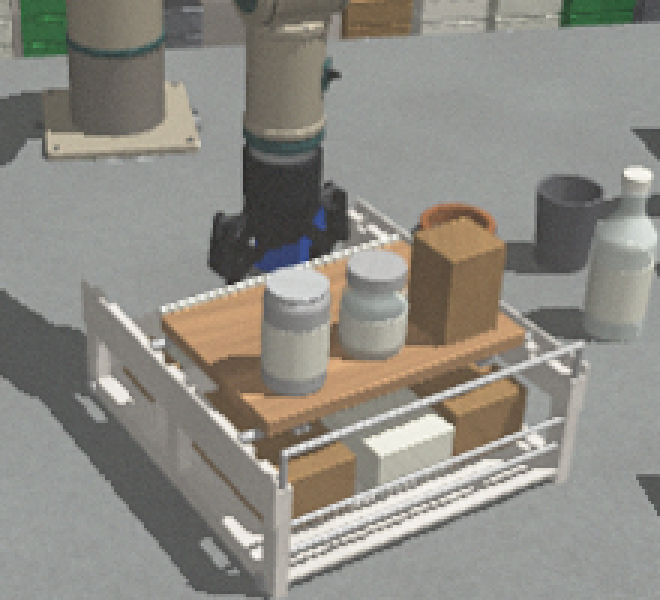

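Call:
servo_tool(rows=[{"dx": 0, "dy": 0.004, "dz": 0, "wx": 0, "wy": 0, "wz": 0, "fingers": 0}, {"dx": 0, "dy": 0.003, "dz": 0, "wx": 0, "wy": 0, "wz": 0, "fingers": 0}, {"dx": 0, "dy": 0.003, "dz": 0, "wx": 0, "wy": 0, "wz": 0, "fingers": 0}, {"dx": 0, "dy": 0.003, "dz": 0, "wx": 0, "wy": 0, "wz": 0, "fingers": 0}])

```text
clock: 7.15
eef_pos: [651.5, 114.8, 103.7]
tool_rot: [-1.751, 1.57, -2.925]
force: [-4.2, -0.7, 1.8]
width: 85.3
```

Call:
servo_tool(rows=[{"dx": 0, "dy": 0.003, "dz": 0, "wx": 0, "wy": 0, "wz": 0, "fingers": 0}])

```text
clock: 7.28
eef_pos: [653.8, 115.8, 103.7]
tool_rot: [1.731, 1.571, 0.557]
force: [-3.1, -1.4, -0.1]
width: 85.2
```

Call:
servo_tool(rows=[{"dx": 0, "dy": 0.003, "dz": 0, "wx": 0, "wy": 0, "wz": 0, "fingers": 0}])

```text
clock: 7.4
eef_pos: [657.1, 117.4, 104.0]
tool_rot: [1.584, 1.568, 0.411]
force: [0.4, -0.1, 0.4]
width: 85.4
```

```bash
python3 st.py; python3 - <<'E'
from h import *
cv2.imwrite("pics/wrist7.png",ctrl.get_image("wrist")[:,:,::-1])
cv2.imwrite("pics/scene7.png",ctrl.get_image("scene")[:,:,::-1][150:350,280:500].repeat(3,0).repeat(3,1))
E
```

```text
7.4 [657.1 117.4 104. ] [[0.003, 0.922, 0.387], [0.001, 0.387, -0.922], [-1.0, 0.003, -0.0]] [-0.18  0.8  -0.07  1.57  0.07  0.77 -1.45] [ 0.37 -0.08  0.39] 85.42112706762104
[-116.3  -91.5    0.5]
```

View pics/wrist7.png

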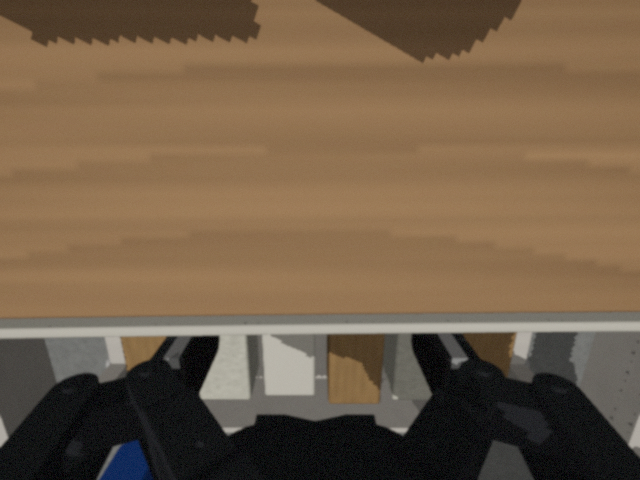

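View pics/scene7.png

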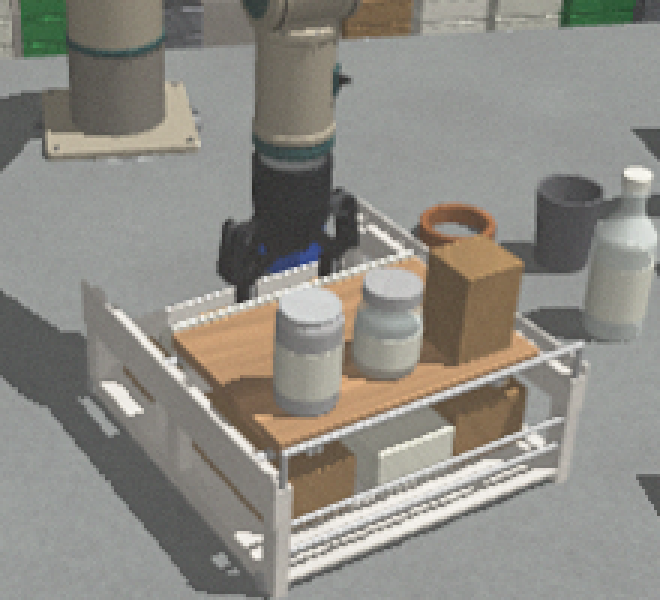

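Call:
servo_tool(rows=[{"dx": 0, "dy": 0.003, "dz": 0, "wx": 0, "wy": 0, "wz": 0, "fingers": 0}])

```text
clock: 7.62
eef_pos: [658.4, 117.8, 104.1]
tool_rot: [1.562, 1.569, 0.389]
force: [-0.6, -0.6, 1.1]
width: 85.6
```

Call:
servo_tool(rows=[{"dx": 0, "dy": 0.002, "dz": 0, "wx": 0, "wy": 0, "wz": 0, "fingers": 0}])

```text
clock: 7.75
eef_pos: [659.6, 118.3, 104.0]
tool_rot: [1.562, 1.57, 0.388]
force: [0.2, 0.2, -1.1]
width: 85.4
```

Call:
servo_tool(rows=[{"dx": 0, "dy": 0.001, "dz": 0, "wx": 0, "wy": 0, "wz": 0, "fingers": 0}])

```text
clock: 7.88
eef_pos: [660.1, 118.4, 103.9]
tool_rot: [1.564, 1.57, 0.39]
force: [0.2, 0.6, 1.1]
width: 85.5
```

Call:
servo_tool(rows=[{"dx": 0, "dy": 0.002, "dz": 0, "wx": 0, "wy": 0, "wz": 0, "fingers": 0}])

```text
clock: 8.0
eef_pos: [660.7, 118.6, 103.8]
tool_rot: [-1.623, 1.57, -2.797]
force: [-3.4, -0.6, 2.3]
width: 85.4
```

Call:
servo_tool(rows=[{"dx": 0, "dy": 0.002, "dz": 0, "wx": 0, "wy": 0, "wz": 0, "fingers": 0}])

```text
clock: 8.12
eef_pos: [661.2, 118.7, 103.8]
tool_rot: [-1.592, 1.568, -2.767]
force: [-4.8, -2.1, 3.2]
width: 85.4
```

Call:
servo_tool(rows=[{"dx": 0, "dy": 0.002, "dz": 0, "wx": 0, "wy": 0, "wz": 0, "fingers": 0}])

```text
clock: 8.25
eef_pos: [662.9, 119.2, 103.7]
tool_rot: [-1.491, 1.568, -2.665]
force: [-3.7, -1.3, 3.6]
width: 85.1
```

```bash
python3 st.py; python3 - <<'E'
from h import *
cv2.imwrite("pics/wrist8.png",ctrl.get_image("wrist")[:,:,::-1])
cv2.imwrite("pics/scene8f.png",ctrl.get_image("scene")[:,:,::-1])
cv2.imwrite("pics/top8f.png",ctrl.get_image("top")[:,:,::-1])
cv2.imwrite("pics/scene8.png",cv2.resize(cv2.imread("pics/scene8f.png")[220:345,300:485],None,fx=4.2,fy=4.2,interpolation=cv2.INTER_CUBIC))
E
```

```text
8.25 [662.9 119.2 103.7] [[-0.002, 0.922, 0.386], [-0.001, 0.386, -0.922], [-1.0, -0.003, 0.0]] [-0.18  0.81 -0.07  1.55  0.07  0.79 -1.45] [-3.75 -1.32  3.64] 85.14951884140206
[-116.   -98.2    0. ]
```

View pics/wrist8.png

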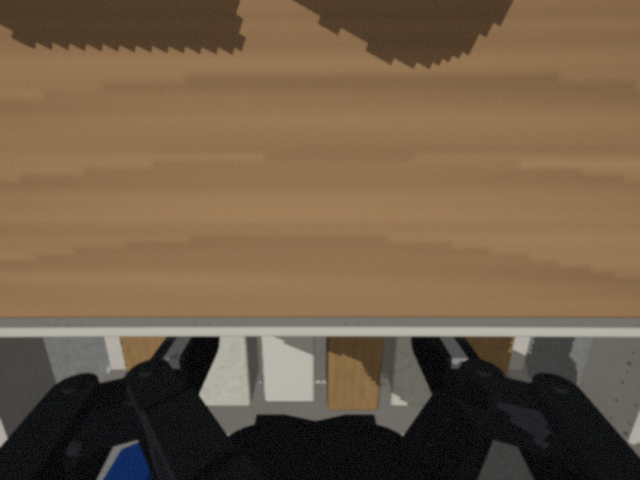

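View pics/scene8.png

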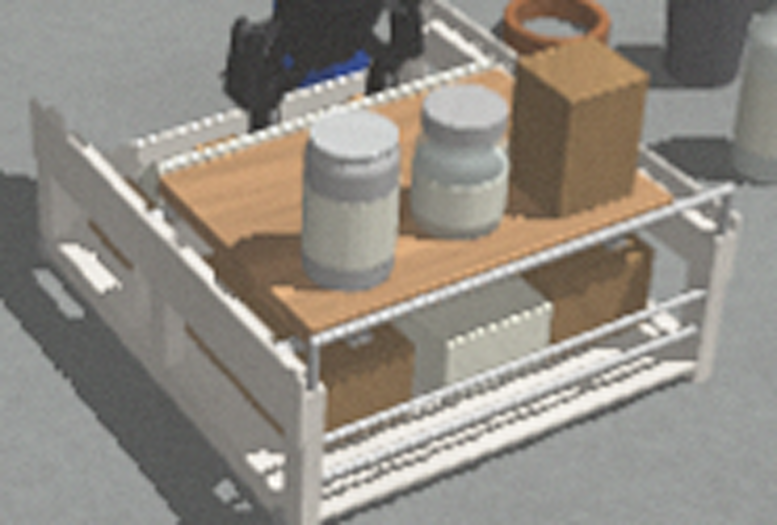

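```bash
python3 - <<'E'
from h import *
i,f=cam("wrist"); R=np.array(i['R']);t=np.array(i['t']); s,Rt=RS()
# tool-y offset of face y0 : 152 at row 348 before; camera fixed to tool
for yo in (10,12,14,16):
  for z in (152,146,143):
    P=s['eef_pos']+yo*Rt.as_matrix()[:,1]; P[2]=z; print(yo,z,proj(P,"wrist").round(1))
for n in("wrist6","wrist8"):
  g=cv2.imread(f"pics/{n}.png",0).astype(int)
  for c in (20,100,300,380,540,620): print(n,c,g[310:360,c].tolist() if c==300 else [r for r in range(312,358) if g[r,c]>170])
E
```

```text
10 152 [[313.7 356.9]]
10 146 [[313.8 346. ]]
10 143 [[313.8 340.9]]
12 152 [[313.7 351.8]]
12 146 [[313.8 341. ]]
12 143 [[313.8 336.1]]
14 152 [[313.7 346.6]]
14 146 [[313.8 336.1]]
14 143 [[313.8 331.2]]
16 152 [[313.7 341.4]]
16 146 [[313.8 331. ]]
16 143 [[313.8 326.2]]
wrist6 20 [345, 346, 347, 348, 349, 350]
wrist6 100 [344, 345, 346, 347, 348, 349, 350]
wrist6 300 [119, 119, 120, 118, 119, 119, 120, 119, 119, 121, 120, 120, 119, 121, 120, 120, 122, 121, 119, 112, 107, 108, 112, 111, 112, 111, 113, 111, 112, 110, 117, 130, 154, 167, 175, 178, 179, 179, 177, 174, 174, 168, 170, 175, 179, 176, 177, 176, 177, 177]
wrist6 380 [344, 345, 346, 347, 348, 349]
wrist6 540 [344, 345, 346, 347, 348, 349, 350]
wrist6 620 [345, 346, 347, 348, 349, 350]
wrist8 20 [329, 330, 331, 332, 333, 334]
wrist8 100 [329, 330, 331, 332, 333, 334]
wrist8 300 [122, 121, 123, 122, 120, 113, 106, 109, 112, 115, 112, 113, 115, 111, 115, 120, 137, 157, 172, 179, 181, 181, 180, 179, 172, 156, 132, 116, 107, 110, 106, 107, 106, 108, 108, 108, 109, 110, 111, 129, 154, 170, 177, 180, 180, 180, 181, 180, 179, 180]
wrist8 380 [328, 329, 330, 331, 332, 333, 334]
wrist8 540 [329, 330, 331, 332, 333, 334]
wrist8 620 [329, 330, 331, 332, 333, 334]
```

Call:
servo_tool(rows=[{"dx": 0, "dy": -0.008, "dz": 0, "wx": 0, "wy": 0, "wz": 0, "fingers": 0}, {"dx": 0, "dy": -0.03, "dz": 0, "wx": 0, "wy": 0, "wz": 0, "fingers": 0}, {"dx": 0, "dy": -0.03, "dz": 0, "wx": 0, "wy": 0, "wz": 0, "fingers": 0}, {"dx": -0.04, "dy": -0.01, "dz": 0, "wx": 0, "wy": 0, "wz": 0, "fingers": 0}, {"dx": -0.06, "dy": 0, "dz": 0, "wx": 0, "wy": 0, "wz": 0, "fingers": 0}])

```text
clock: 9.02
eef_pos: [609.0, 97.4, 178.5]
tool_rot: [-2.032, 1.569, 3.077]
force: [1.4, -0.4, -0.2]
width: 85.2
```

Call:
servo_tool(rows=[{"dx": -0.06, "dy": 0, "dz": 0, "wx": 0, "wy": 0, "wz": 0, "fingers": 0}, {"dx": -0.03, "dy": -0.05, "dz": 0, "wx": 0, "wy": 0, "wz": 0, "fingers": 0}, {"dx": 0, "dy": -0.05, "dz": 0, "wx": 0, "wy": 0, "wz": 0, "fingers": 0}, {"dx": 0, "dy": 0, "dz": 0, "wx": 0, "wy": 0, "wz": 0, "fingers": 0}])

```text
clock: 9.52
eef_pos: [539.3, 67.4, 247.1]
tool_rot: [0.952, 1.57, -0.223]
force: [0.2, -0.1, -0.3]
width: 85.6
```

```bash
python3 st.py; python3 - <<'E'
from h import *
*th,d=np.load("fit.npy")
for n in("top","scene"): cv2.imwrite(f"pics/{n}9.png",ctrl.get_image(n)[:,:,::-1])
import h
src=h.lines
def lines(th,d): # shelf at home: z -9
    return [(a-[0,0,9*(c[1]==255)],b-[0,0,9*(c[1]==255)],c) for a,b,c in src(th,d)]
h.lines=lines
overlay("pics/top9.png","top","pics/ov_t9.png",th,0,(170,90,370,290),3)
overlay("pics/scene9.png","scene","pics/ov_s9.png",th,0,(295,195,485,355),4)
E
```

```text
9.525 [539.3  67.4 247.1] [[0.001, 0.923, 0.386], [-0.0, 0.386, -0.923], [-1.0, 0.001, 0.001]] [-0.12  0.46 -0.09  1.8   0.05  0.89 -1.4 ] [ 0.17 -0.14 -0.31] 85.62555968471398
[27.1 36.  -0. ]
```

View pics/ov_t9.png

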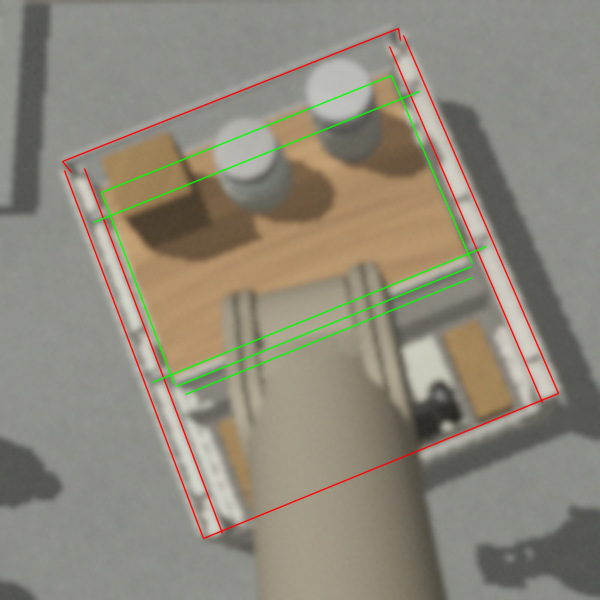

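View pics/ov_s9.png

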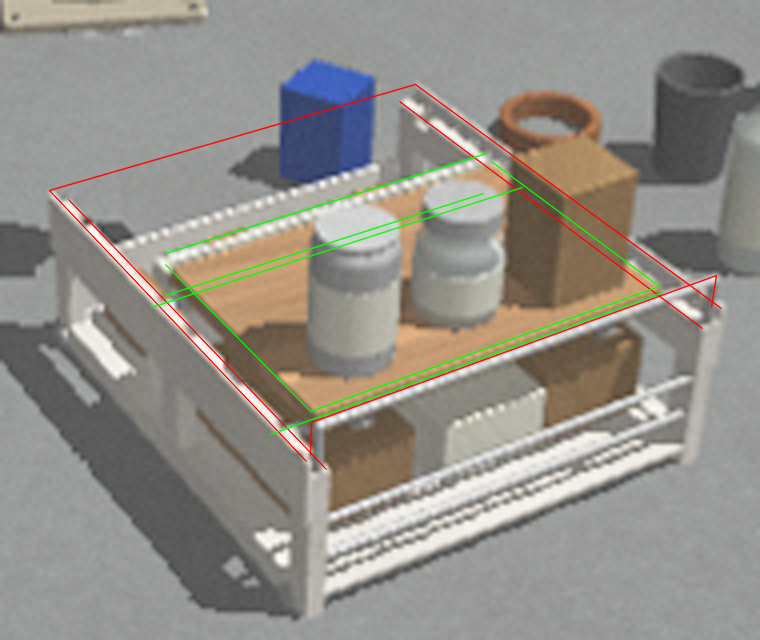

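```bash
python3 - <<'E'
from h import *
*th,d=np.load("fit.npy")
cv2.imwrite("pics/wrist9.png",ctrl.get_image("wrist")[:,:,::-1])
import h
src=h.lines
h.lines=lambda th,d:[(a-[0,0,9*(c[1]==255)],b-[0,0,9*(c[1]==255)],c) for a,b,c in src(th,d)]
th=np.array(th); 
overlay("pics/wrist9.png","wrist","pics/ov_w9.png",th,0,(0,0,640,480),1.25)
E
```

```text
(no output)
```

View pics/ov_w9.png

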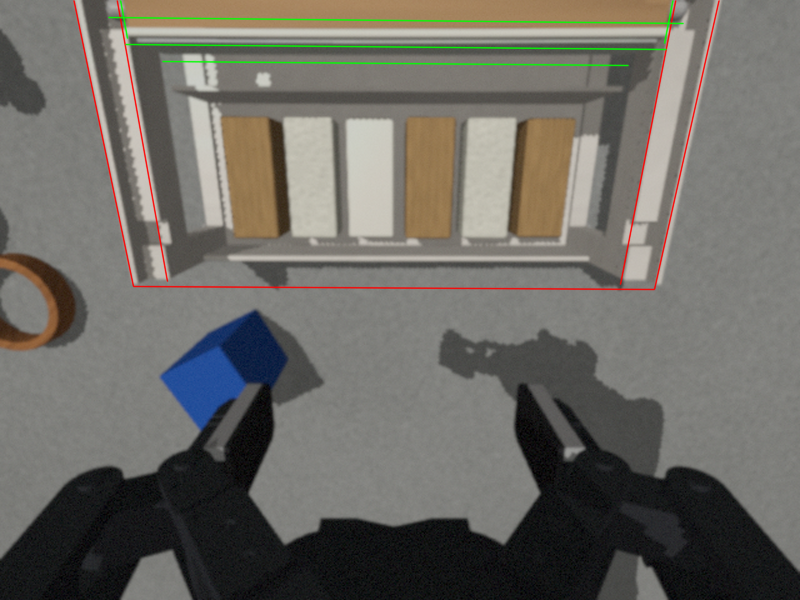

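Call:
servo_tool(rows=[{"dx": -0.06, "dy": 0, "dz": 0, "wx": 0, "wy": 0, "wz": 0, "fingers": 0}, {"dx": -0.06, "dy": 0, "dz": 0, "wx": 0, "wy": 0, "wz": 0, "fingers": 0}, {"dx": -0.06, "dy": 0.02, "dz": 0, "wx": 0, "wy": 0, "wz": 0, "fingers": 0}, {"dx": -0.06, "dy": 0.03, "dz": 0, "wx": 0, "wy": 0, "wz": 0, "fingers": 0}, {"dx": 0, "dy": 0.03, "dz": 0, "wx": 0, "wy": 0, "wz": 0, "fingers": 0}])

```text
clock: 10.3
eef_pos: [599.6, 93.0, 430.5]
tool_rot: [1.417, 1.561, 0.244]
force: [0.3, 1.3, -0.5]
width: 85.5
```

Call:
servo_tool(rows=[{"dx": 0, "dy": 0.04, "dz": 0, "wx": 0, "wy": 0, "wz": 0, "fingers": 0}, {"dx": 0, "dy": 0, "dz": 0, "wx": 0, "wy": 0, "wz": 0, "fingers": 0}])

```text
clock: 10.55
eef_pos: [625.8, 105.0, 424.7]
tool_rot: [3.061, 1.57, 1.889]
force: [-0.4, -0.3, -0.6]
width: 85.6
```

```bash
python3 st.py;python3 - <<'E'
from h import *
*th,d=np.load("fit.npy")
cv2.imwrite("pics/wrist10.png",ctrl.get_image("wrist")[:,:,::-1])
import h
src=h.lines
h.lines=lambda th,d:[(a-[0,0,9*(c[1]==255)],b-[0,0,9*(c[1]==255)],c) for a,b,c in src(th,d)]
overlay("pics/wrist10.png","wrist","pics/ov_w10.png",np.array(th),0,(0,0,640,480),1.25)
E
```

```text
10.55 [625.8 105.  424.7] [[-0.0, 0.921, 0.388], [0.001, 0.388, -0.921], [-1.0, 0.0, -0.001]] [-0.16  0.48 -0.09  1.25  0.04  1.42 -1.42] [-0.37 -0.33 -0.61] 85.63416591044722
[204.7 -58.3   1.4]
```

View pics/ov_w10.png

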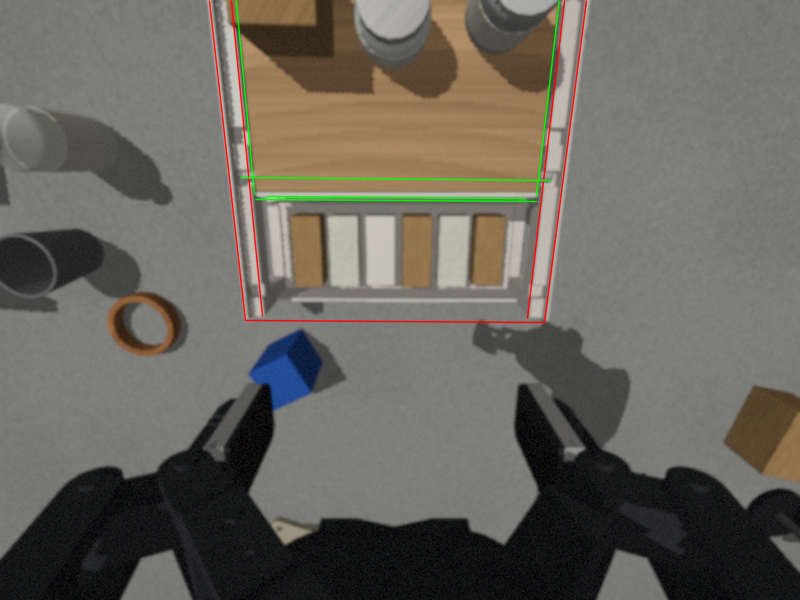

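Call:
servo_tool(rows=[{"dx": 0, "dy": 0.05, "dz": 0, "wx": 0, "wy": 0, "wz": 0, "fingers": 0}, {"dx": 0, "dy": 0.05, "dz": 0, "wx": 0, "wy": 0, "wz": 0, "fingers": 0}, {"dx": 0, "dy": 0.05, "dz": 0, "wx": 0, "wy": 0, "wz": 0, "fingers": 0}, {"dx": 0, "dy": 0, "dz": 0, "wx": 0, "wy": 0, "wz": 0, "fingers": 0}])

```text
clock: 11.1
eef_pos: [728.6, 147.9, 423.3]
tool_rot: [-1.999, 1.568, 3.111]
force: [0.5, -0.1, -0.3]
width: 85.3
```

```bash
python3 st.py;python3 - <<'E'
from h import *
cv2.imwrite("pics/wrist11.png",ctrl.get_image("wrist")[:,:,::-1])
im=cv2.imread("pics/wrist11.png")[0:330,150:500]
cv2.imwrite("pics/w11c.png",cv2.resize(im,None,fx=1.8,fy=1.8,interpolation=cv2.INTER_CUBIC))
E
```

```text
11.1 [728.6 147.9 423.3] [[-0.003, 0.922, 0.388], [0.0, 0.388, -0.922], [-1.0, -0.003, -0.001]] [-0.21  0.7  -0.08  0.84  0.05  1.6  -1.44] [ 0.49 -0.12 -0.29] 85.3429685241073
[ 203.7 -169.2    1.1]
```

View pics/w11c.png

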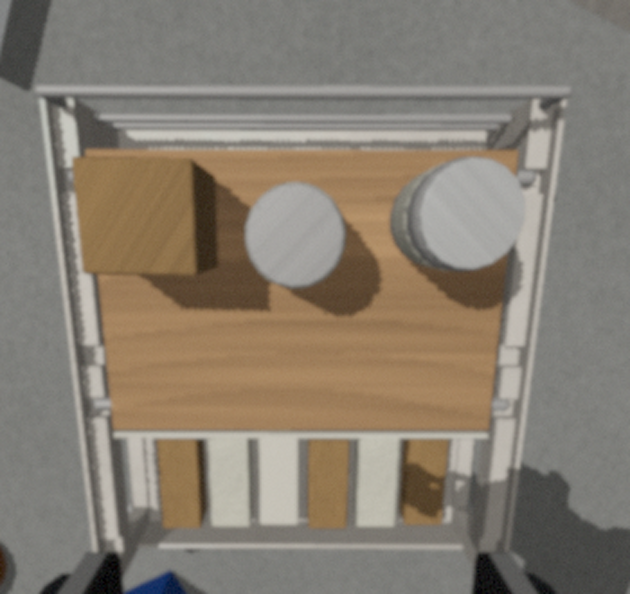

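```bash
python3 - <<'E'
from h import *
im=cv2.imread("pics/wrist11.png")
cs=[im[75:130,180:240],im[75:130,420:480],im[200:255,180:240],im[200:255,410:470]]
cs=[cv2.resize(c,(360,300),interpolation=cv2.INTER_CUBIC) if 0 else cv2.resize(c,(320,293),interpolation=cv2.INTER_CUBIC) for c in cs]
cv2.imwrite("pics/notch.png",np.vstack([np.hstack(cs[:2]),np.hstack(cs[2:])]))
E
```

```text
(no output)
```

View pics/notch.png

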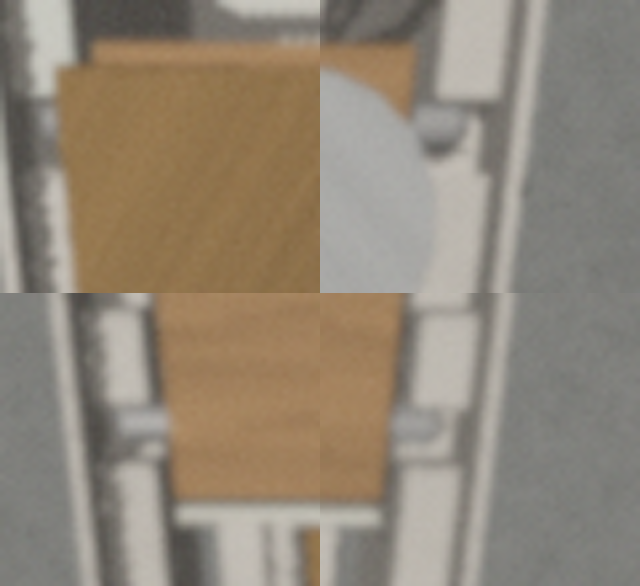

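Call:
servo_tool(rows=[{"dx": 0, "dy": -0.05, "dz": 0, "wx": 0, "wy": 0, "wz": 0, "fingers": 0}, {"dx": 0, "dy": -0.06, "dz": 0, "wx": 0, "wy": 0, "wz": 0, "fingers": 0}, {"dx": 0, "dy": -0.06, "dz": 0, "wx": 0, "wy": 0, "wz": 0, "fingers": 0}, {"dx": 0, "dy": -0.06, "dz": 0, "wx": 0, "wy": 0, "wz": 0, "fingers": 0}, {"dx": 0, "dy": 0, "dz": 0, "wx": 0, "wy": 0, "wz": 0, "fingers": 0}])

```text
clock: 11.78
eef_pos: [564.6, 77.5, 428.3]
tool_rot: [0.188, 1.569, -0.989]
force: [0.9, -0.6, 0.7]
width: 85.5
```

```bash
python3 - <<'E'
from h import *
cv2.imwrite("pics/scene12.png",ctrl.get_image("scene")[:,:,::-1])
E
```

```text
(no output)
```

View pics/scene12.png

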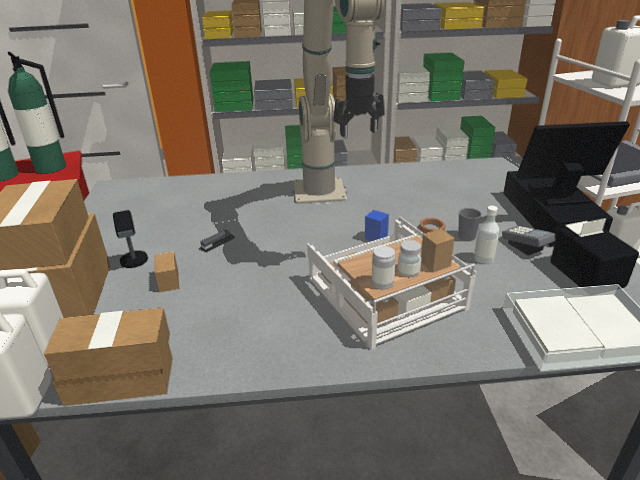

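The shelf sits in the rear notches, the goods are upright at (384,266), (410,258) and (437,250), and the bystanders and blue carton are where they were. The arm is clear.

```bash
python3 -c "
from cell import ctrl
print(ctrl.finish_job())"
```

```text
the job is handed in; nothing more can be done
None
```

I pushed the shelf back about 72 mm with both open fingertips on its ticket rail, and it is home in the rear notches. The arm then backed off and rose clear, and I handed the job in at about 11.9 s.

- **Drop into the notches:** The wrist view showed the ticket rail falling by about 9 mm, the full drop, and level from left to right. An overhead close-up showed both front bar ends and the right rear one inside their notches. The left rear end was mostly hidden by the tea carton, but what showed agreed.
- **Position:** The shelf rests towards the rear walls of the notches, about 2 to 4 mm behind the nominal home point. My image overlays disagreed by about that much; the notches allow 3 mm either way.
- **Forces:** The push took about 4 to 6 N sideways, with up to about 5 N of downward load on the shelf. I did not push on until the force climbed: after the drop I only nudged the shelf a further 2 mm at about 4 N, so I judged "home" from the pictures.
- **Other things:** The goods still stand upright on the shelf. The bystanders and the blue carton looked unmoved in the last picture.

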